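# Shut the hallway stopcock and pull the filter cap

### The job

The hallway water filter is due for cleaning. First shut the stopcock under the crate shelf by turning its red lever all the way to its closed stop, so it points out across the pipe; only then twist the white filter cap counter-clockwise until it comes free, lift it out and stand it gently, upright, in the middle of the ceramic coaster. Leave the stopcock shut and the torch, bell and keys where they are.

Things in the scene. Friction and masses are not known exactly. Their poses are not given: they have to be found in the camera images.
- shelf: Fixed pine crate shelf with pipe, stopcock and filter housing, one piece. Origin at table height; x away from the robot, y left along the pipe, z up. In its frame, mm: crate x -25 to 200, y -90 to 270, 325 high, open front and back, sides 15 thick; copper pipe (22 thick) and brass valve along y, centre x 24, z 82; low drawer section (fixed shut) x 70 to 200, y -300 to -100, 90 high
- front_slat (a point): Centre of the underside of the crate's front top slat, 310 mm above the table, 14 wide (x), 15 thick, full crate width; behind it a 71 mm gap, then the rear top board. Slat and board keep a vertical gripper off the open lever: reach in under the slat from the robot's side with the tool tilted about 30 degrees, fingers pointing down and away from the robot. Axes as shelf
- valve (a joint): Red stopcock lever, rad: 0 = open stop (points to shelf +y, along the pipe), 1.571 = closed stop (points toward the robot and down, across the pipe). Starts at 0.1 to 0.5. Hinge axis leans 32 degrees toward the robot: (-0.530, 0, 0.848) in the shelf frame; positive = counter-clockwise about it. Friction 0.25 N m, stays where left; can be pushed with closed fingers
- pivot (a point): Point on the stopcock's hinge axis at mid-thickness of the lever; (0, 20, 120) mm in the shelf frame; axes as shelf
- lever_tip (a point): Outer end of the red lever, on its centreline, 120 mm from the pivot. The lever is a flat bar 20 mm wide, 8 mm thick, swinging square to the hinge axis; 30 mm are free below it, save the stem at the pivot. y runs outward along the lever, z along the hinge axis
- cap: White filter cap, 0.25 kg, 77 mm tall. Origin: centre of its underside; z up, x along its wing. From below: steel foot 60 (x) by 24 (y), 24 high; stem 20 diameter to 33; flange 87 diameter, 33 to 41; grip wing 76 (x) by 18 (y), 41 to 77. Seated, its origin is 42 above the table. Locked, the wing stands 20 to 30 degrees counter-clockwise from shelf x
- filter_seat (a point): Centre of the slotted plate in the blue filter housing (104 mm outer diameter, rim 81 high), 75 mm above the table; axes as shelf. The cap's flange lies loose on it, the foot caught below (3 mm play). Turned counter-clockwise (from above) to the stop, wing along shelf y within 5 degrees, the cap lifts straight out; 45 mm of lift clears the rim
- coaster: Loose round terracotta-coloured ceramic coaster, 110 mm diameter, 14 mm thick, origin at the centre of its underside; lies on the table in front of the shelf, to the left or right
- torch: Yellow torch lying on the table, 172 mm long along its x, 46 mm high; bystander
- bell: Small steel bell, 44 mm tall, on the crate's rear top board; bystander
- keys: Two house keys on a bright green clip, about 105 mm long, on the low drawer section; bystander
Things that resemble listed ones, but are neither listed nor needed, are in the scene too. Leave any blue or brown look-alike of the cap alone.

How it is judged (in metres and radians):
On the way, in this order (a step that is already met when the one before it is completed fails the run):
1. the stopcock is shut (within 0.1 rad of its closed stop) while the cap still sits in the housing (value of joint valve above 1.47 rad and height (world z) of cap below 0.055 m), for 0.2 s.
2. the cap has been turned free and lifted clear of the housing (height (world z) of cap above 0.085 m), for 0.1 s.
At the end, for the whole second after the job is handed in: The stopcock is within 0.1 rad of its closed stop, and the filter cap stands upright (within 0.12 rad) and still on its foot on the coaster, within 25 mm of its middle; the coaster lies flat on the table (value of joint valve above 1.47 rad and horizontal distance between cap and coaster below 0.025 m and z of cap in the frame of coaster between 0.01 and 0.018 m and angle between cap's own z axis and vertical below 0.12 rad and angle between coaster's own z axis and vertical below 0.1 rad and height (world z) of coaster below 0.006 m and linear speed of cap below 0.02 m/s); the robot touches nothing.
It fails at once if the cap is lifted from its seat while the stopcock is not shut (value of joint valve below 1.4 rad and height (world z) of cap above 0.06 m).
It fails at once if the cap drops or slams onto the coaster (moving faster than 0.5 m/s just above it) (horizontal distance between cap and coaster below 0.06 m and z of cap in the frame of coaster below 0.05 m and linear speed of cap above 0.5 m/s).
It fails at once if the torch is moved over 30 mm (distance of torch from where it was at the start of the episode above 0.03 m).
It fails at once if the bell is moved over 30 mm (distance of bell from where it was at the start of the episode above 0.03 m).
It fails at once if the keys are moved over 30 mm (distance of keys from where it was at the start of the episode above 0.03 m).
It also fails if it takes over 72 s, if anything falls off the work surface, if the arm or the gripper's body presses on something with over 40 N, if the wrist force passes 120 N, or if a joint passes its speed limit or range.

### The arm

A 6-joint arm with a two-finger parallel gripper is mounted at the origin on the work surface. World frame = base frame: x ahead of the robot, y to its left, z up, the work surface at z = 0. Lengths are in mm, angles in rad, forces in N, time in s.
With the tool pointing down it reaches from about 400 to 825 mm from the base axis. Payload 7 kg.
Tool frame: the origin (TCP) lies at the very end of the fingers, on their centre line; the grasp point (between the pads) lies 19 mm behind it; z points along the fingers, y is the direction in which the jaws open and shut (so a half turn about z gives the same grasp; the last joint's range is limited). The gripper opens to 88 mm and grips with 3 to 60 N. Pads are 19 mm wide; open, the fingers measure 130 mm over their backs; the gripper's body (78 mm by 193 mm) begins 47 mm behind the grasp point.
Start: joints at [1.578, 0.359, 0.012, 0, -1.224, -0.288], TCP at [187.068, 648.537, 226.561] pointing down, gripper open.
Joint ranges: [-3.07, 3.07], [-1.43, 2.12], [-1.02, 1.25], [-3.03, 1.67], [-3.05, -0], [-3.03, 3.03]. Speed limits (rad/s): [2.39, 2.39, 3.01, 3.14, 3.14, 3.14].

### API

Orientations are given as a unit quaternion [x, y, z, w].
In Python, from plant import bot gives the robot as it stands. Calls block until the motion is done:
- bot.move_ptp(position, orientation): joint-space move of the TCP to a pose.
- bot.line_to(position, velocity=150, ori=None): straight line of the TCP; ori=None keeps the orientation; velocity is the mean speed in mm/s.
- bot.move_joints(angles): joint-space move.
- bot.move_gripper(opening, force=None): finger opening in mm; force is the grip in N (None keeps the last); returns when the fingers have stopped.
- bot.pause(seconds).
- bot.solve_ik(position, orientation): joint angles nearest the present ones, or None.
- bot.read_state(): the state.
- bot.camera(name): name is "scene" or "top"; returns the picture (480x640x3 uint8, red, green, blue); there is no depth.
- bot.get_calibration(name): a dict with "fx", "fy", "cx", "cy" (pixels), "distortion" ([k1, k2, p1, p2, k3] as OpenCV has them; the pictures are not rectified), "view" (4x4, takes a point from world to camera coordinates). Camera axes: x right, y up, looking along -z (the intrinsics and any distortion apply to the point x, -y, -z); pixel columns grow to the right and rows downward; lengths in mm; the calibration is good to about 2 mm. A picture is of the moment at which its call begins. get_calibration takes no time and is no camera call.
A pose or a line that the arm cannot do raises bot.Unreachable and nothing moves.
- bot.close_job(): hands the job in, once; it reports no verdict.
The state is a dict: "t": time; "joint_pos": joint angles; "qvel": joint speeds; "tau": joint torques, N m; "tcp_pos": TCP position; "eef_rot": TCP orientation; "contact_force": force on the tool from outside, world axes, zero at the start; "moment": the same for the moment, N m; "width": finger opening in mm.
Only numpy, scipy, OpenCV 4.12 (cv2) and the standard library are available. Lean on these libraries where they do the work, as an engineer would, in place of code of your own. Each camera call takes 0.05 s, during which the arm holds its last target. There are 200 camera calls.

## Working session

There is one attempt and no reset: what is moved stays moved. The work goes in short steps, each a Python script; the robot and the scene stay as the last script left them, time stands still between calls to the robot, and variables do not carry over. Pictures are saved under pics/ and viewed, about 8 in all and at most 12, crops included, and the job is handed in when it is done.

```bash
mkdir -p pics; ls; python3 - <<'E'
from plant import bot
import cv2,numpy as np
for n in("scene","top"):
    cv2.imwrite(f"pics/{n}0.png",bot.camera(n)[:,:,::-1])
    c=bot.get_calibration(n); print(n,{k:np.round(v,4).tolist() for k,v in c.items()})
print(bot.read_state())
E
```

```text
pics
scene {'fx': 506.2313, 'fy': 506.2313, 'cx': 325.781, 'cy': 237.9231, 'distortion': [-0.1458, 0.0, 0.0, 0.0, 0.0], 'view': [[-0.9826, 0.185, 0.0143, 556.457], [-0.1506, -0.8401, 0.5211, -44.3764], [0.1084, 0.5099, 0.8534, -1245.9818], [0.0, 0.0, 0.0, 1.0]]}
top {'fx': 583.4295, 'fy': 583.4295, 'cx': 318.2826, 'cy': 243.7387, 'distortion': [-0.0526, 0.0, 0.0, 0.0, 0.0], 'view': [[-0.0202, -0.9997, 0.0156, -22.3677], [0.9971, -0.019, 0.0742, -596.8249], [-0.0739, 0.0171, 0.9971, -1228.9556], [0.0, 0.0, 0.0, 1.0]]}
{'t': 0.1, 'joint_pos': array([ 1.57809908e+00,  3.59313378e-01,  1.11604733e-02, -2.96556279e-04,
       -1.22411145e+00, -2.88125549e-01]), 'qvel': array([-0.00147838, -0.00158651,  0.002355  ,  0.00101549, -0.00032668,
        0.00112687]), 'tau': array([-2.64644383e-03, -5.84163308e+01,  2.93749040e+01,  7.01551795e+00,
        1.01687617e-02, -4.62517312e-05]), 'tcp_pos': array([186.96640506, 648.13587607, 225.72411067]), 'eef_rot': array([ 9.90151161e-01, -1.40000426e-01, -2.98706691e-05,  7.46539266e-04]), 'contact_force': array([ 1.05651993,  0.66298312, -0.43250965]), 'moment': array([0.0141054 , 0.0554793 , 0.05217547]), 'width': 87.64199231861528}
```

View pics/scene0.png

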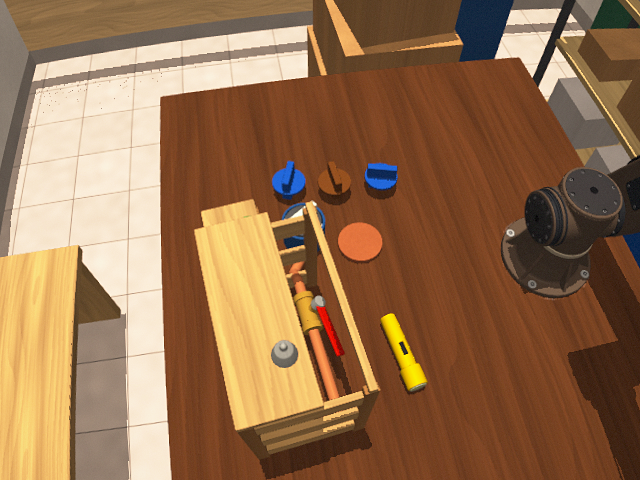

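View pics/top0.png

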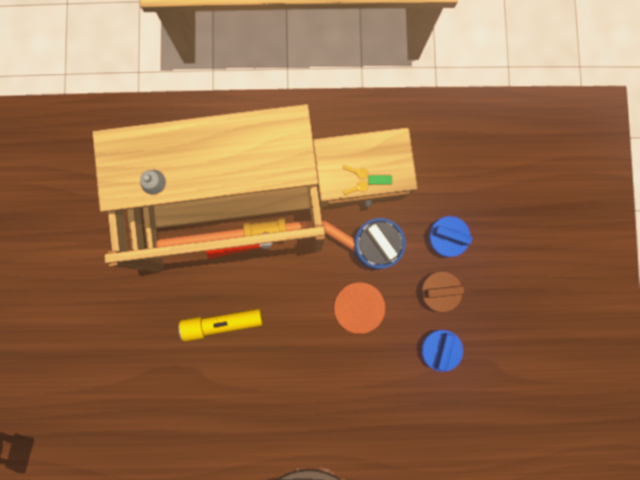

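Top view: the white-winged cap sits in the blue-rimmed housing at (381,243). The look-alikes are blue at (450,237) and (442,350) and brown at (442,292), standing on the table. Only the white one fits. The coaster is at (360,308), the torch at (220,325), and the red lever at about (235,247) under the slat. I'll confirm with an enlarged crop and fit the shelf pose.

```bash
cat > h.py <<'E'
import numpy as np,cv2
from plant import bot
from scipy.spatial.transform import Rotation as R
def cal(n):
    c=bot.get_calibration(n); K=np.array([[c["fx"],0,c["cx"]],[0,c["fy"],c["cy"]],[0,0,1]])
    V=np.diag([1,-1,-1,1])@np.array(c["view"]); return K,np.array(c["distortion"],float),V
def proj(n,P):
    K,d,V=cal(n); return cv2.projectPoints(np.array(P,float).reshape(-1,1,3),cv2.Rodrigues(V[:3,:3])[0],V[:3,3],K,d)[0][:,0]
def ray(n,uv,z):
    K,d,V=cal(n); p=cv2.undistortPoints(np.array(uv,float).reshape(-1,1,2),K,d)[:,0]
    D=np.c_[p,np.ones(len(p))]@V[:3,:3]; o=-V[:3,:3].T@V[:3,3]
    return o+D*((z-o[2])/D[:,2])[:,None]
E
python3 - <<'E'
from h import *
from scipy.optimize import least_squares
M=np.array([[200,270,325],[200,-90,325],[-25,270,325],[-25,-90,325],[200,-300,90],[70,-300,90]],float)
uv=np.array([[94,131],[308,105],[107,264],[323,239],[410,129],[416,189]],float)
T=lambda p,M:R.from_euler('z',p[2]).apply(M)+[p[0],p[1],0]
r=least_squares(lambda p:(proj("top",T(p,M))-uv).ravel(),[600,0,0])
print(r.x,np.round(r.fun.reshape(-1,2),1).tolist())
print("filter",ray("top",[[380,243.5]],81),"coaster",ray("top",[[360,308]],14))
im=cv2.imread("pics/top0.png"); a=cv2.resize(im[90:350,90:490],None,fx=2,fy=2,interpolation=cv2.INTER_CUBIC)
cv2.imwrite("pics/crop1.png",a)
hsv=cv2.cvtColor(im,cv2.COLOR_BGR2HSV)
for nm,lo,hi,box in(("coaster",(4,120,150),(14,255,255),(325,400,275,345)),):
    m=cv2.inRange(hsv,lo,hi);k=np.zeros_like(m);k[box[2]:box[3],box[0]:box[1]]=1;m*=k
    x=np.argwhere(m)[:,::-1].mean(0);print(nm,x,(m>0).sum(),ray("top",[x],14))
E
```

```text
[5.97741209e+02 5.20005036e+01 1.01081936e-01] [[-1.4, -0.9], [0.5, -0.6], [-2.2, 1.1], [2.1, -0.4], [-0.7, -0.5], [1.8, 1.1]]
filter [[ 590.0107396  -159.49643245   81.        ]] coaster [[ 456.9380912  -120.93187302   14.        ]]
coaster [359.41740758 307.54796444] 2137 [[ 457.93084113 -119.70359162   14.        ]]
```

View pics/crop1.png

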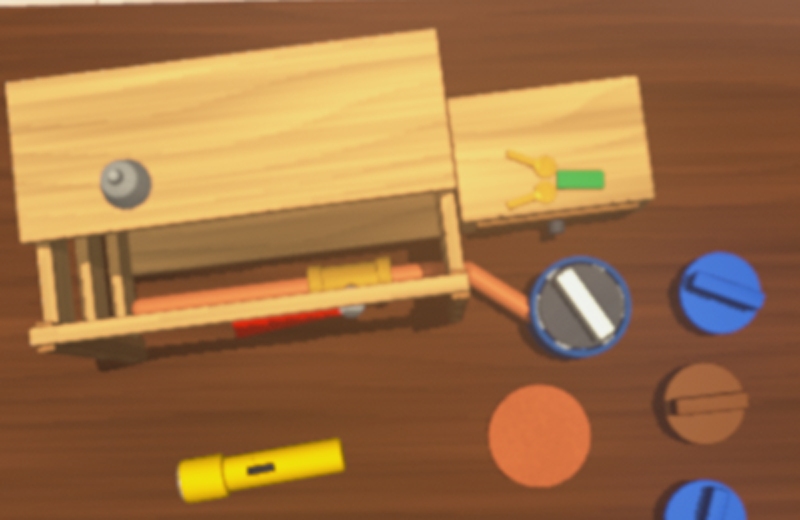

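Crop: the white wing, running about (567,275)–(603,332) in the crop, sits in the blue-rimmed housing, so this is the cap. The red lever's tip is at crop (233,328), showing in front of the slat. Next I'll refine the poses, estimate the lever angle and check IK.

```bash
cat >> h.py <<'E'
from scipy.optimize import least_squares
M=np.array([[200,270,325],[200,-90,325],[-25,270,325],[-25,-90,325],[200,-300,90],[70,-300,90]],float)
uv=np.array([[93.3,131.3],[308.2,104.5],[105.2,262.5],[324,237.8],[409.5,128.5],[416.3,189]],float)
T_=lambda p,M:R.from_euler('z',p[2]).apply(M)+[p[0],p[1],0]
fit=least_squares(lambda p:(proj("top",T_(p,M))-uv).ravel(),[600,0,0.1])
S=fit.x; RS=R.from_euler('z',S[2])
W=lambda M:T_(S,np.atleast_2d(np.array(M,float)))
A=np.array([-.53,0,.848]);U=np.array([.848,0,.53]);PV=np.array([0,20,120.])
e=lambda t:np.array([0,np.cos(t),0])-np.sin(t)*U      # along lever
n=lambda t:np.array([0,-np.sin(t),0])-np.cos(t)*U     # direction of turning
def lever_angle(name,im):
    "fit theta so projected lever covers the red pixels' mean & spread"
    hsv=cv2.cvtColor(im,cv2.COLOR_RGB2HSV)
    m=(cv2.inRange(hsv,(0,190,100),(3,255,255))|cv2.inRange(hsv,(174,190,100),(180,255,255)))
    _,lab,st,_=cv2.connectedComponentsWithStats(m)
    return np.argwhere(lab==1+st[1:,4].argmax())[:,::-1],m
def toolrot(sgn=1):
    z=-A;y=np.array([0,sgn,0.]);x=np.cross(y,z)
    return RS*R.from_matrix(np.c_[x,y,z])
E
python3 - <<'E'
from h import *
print(S,np.round(fit.fun.reshape(-1,2),1).tolist())
for nm in("scene","top"):
    im=cv2.imread(f"pics/{nm}0.png")[:,:,::-1].copy()
    p,m=lever_angle(nm,im); print(nm,len(p),p.min(0),p.max(0),"mean",p.mean(0), "pts", p[p[:,1].argmax()],p[p[:,0].argmin()])
    for t in(.1,.2,.3,.4,.5): print(t,np.round(proj(nm,W([PV,PV+60*e(t),PV+120*e(t)+4*A])),1).tolist())
f=ray("top",[[380,243.5]],81)[0]; print("filter shelf",RS.inv().apply(f-[S[0],S[1],0]))
w=ray("top",[[373.5,227.5],[391.5,256]],119);d=w[1]-w[0];print("wing c",w.mean(0),"ang rel shelf deg",np.degrees(np.arctan2(d[1],d[0])-S[2])%180)
for s in(1,-1):
  for t in(.3,.9,1.57):
    q=W(PV+95*e(t)-30*n(t)-18*A)[0]; print(s,t,q.round(),np.round(bot.solve_ik(q,toolrot(s).as_quat()) if bot.solve_ik(q,toolrot(s).as_quat()) is not None else np.nan,2))
E
```

```text
[5.98782845e+02 5.25021180e+01 1.00495774e-01] [[-0.9, -1.9], [0.1, -0.7], [-0.7, 1.9], [0.7, 0.2], [-0.4, -0.4], [1.3, 0.7]]
scene 432 [317 306] [343 355] mean [330.22685185 331.06712963] pts [336 355] [317 306]
0.1 [[318.6, 302.2], [329.2, 328.2], [341.4, 354.5]]
0.2 [[318.6, 302.2], [331.4, 327.7], [345.8, 353.3]]
0.3 [[318.6, 302.2], [333.5, 327.0], [349.9, 351.6]]
0.4 [[318.6, 302.2], [335.4, 326.0], [353.6, 349.4]]
0.5 [[318.6, 302.2], [337.1, 324.8], [357.0, 346.8]]Traceback (most recent call last):
  File "<stdin>", line 5, in <module>
  File "h.py", line 28, in lever_angle
    return np.argwhere(lab==1+st[1:,4].argmax())[:,::-1],m
                              ~~~~~~~~~~~~~~~^^
ValueError: attempt to get argmax of an empty sequence
```

```bash
python3 - <<'E'
from h import *
for t in(0,.1,.2,.3): print(t,np.round(proj("top",W([PV,PV+60*e(t),PV+120*e(t)+4*A-10*n(t),PV+120*e(t)+4*A+10*n(t)])),1).tolist())
f=ray("top",[[380,243.5]],81)[0]; print("filter shelf",RS.inv().apply(f-[S[0],S[1],0]))
w=ray("top",[[373.5,227.5],[391.5,256]],119);d=w[1]-w[0];print("wing c",w.mean(0),"ang rel shelf deg",np.degrees(np.arctan2(d[1],d[0])-S[2])%180)
for s in(1,-1):
  for t in(.1,.9,1.57):
    for b in (-18,150):
      q=W(PV+95*e(t)-28*n(t)+b*A)[0]; k=bot.solve_ik(q,toolrot(s).as_quat()); print(s,t,b,q.round(),k if k is None else np.round(k,2))
im=cv2.imread("pics/scene0.png");cv2.imwrite("pics/crop2.png",cv2.resize(im[270:410,260:430],None,fx=4,fy=4,interpolation=cv2.INTER_CUBIC))
E
```

```text
0 [[265.2, 240.8], [235.0, 244.5], [203.6, 244.6], [205.5, 253.4]]
0.1 [[265.2, 240.8], [235.6, 247.1], [204.6, 249.9], [207.4, 258.6]]
0.2 [[265.2, 240.8], [236.5, 249.7], [206.1, 255.2], [209.9, 263.5]]
0.3 [[265.2, 240.8], [237.8, 252.1], [208.2, 260.3], [212.9, 268.2]]
filter shelf [ -29.99696138 -210.04884558   81.        ]
wing c [ 590.68264107 -159.8569112   119.        ] ang rel shelf deg 25.045748259271022
1 0.1 -18 [612. 172. 114.] None
1 0.1 150 [523. 163. 257.] [ 0.81 -0.18 -0.92  0.77 -0.52 -2.9 ]
1 0.9 -18 [550. 149.  75.] None
1 0.9 150 [461. 140. 217.] None
1 1.57 -18 [523.  93.  54.] None
1 1.57 150 [435.  84. 197.] None
-1 0.1 -18 [612. 172. 114.] None
-1 0.1 150 [523. 163. 257.] [ 0.81 -0.18 -0.92  0.77 -0.52  0.24]
-1 0.9 -18 [550. 149.  75.] None
-1 0.9 150 [461. 140. 217.] None
-1 1.57 -18 [523.  93.  54.] None
-1 1.57 150 [435.  84. 197.] None
```

View pics/crop2.png

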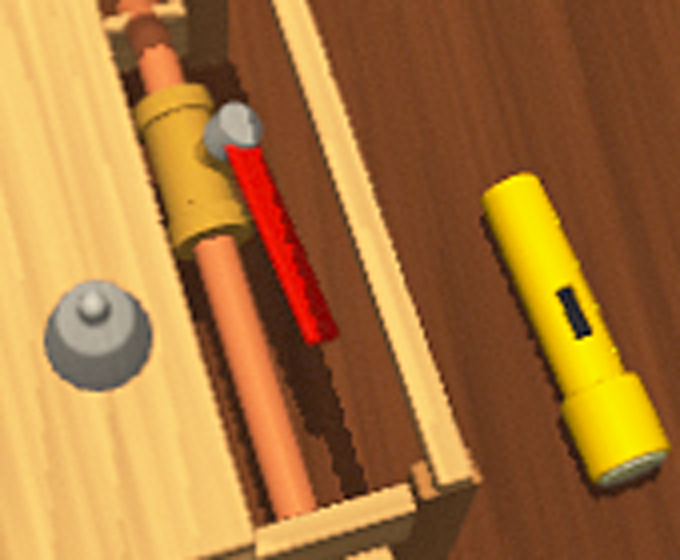

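Scene crop: the lever tip is at about scene (340,355), giving θ≈0.1, and the lever lies just behind the slat. The 32° tilt is out of reach at depth, so I'll scan tilt and yaw options.

```bash
cat >> h.py <<'E'
def rot(tilt,yaw=0,az=0):
    "tool z down, tilted by tilt deg away from robot toward shelf x turned by az; spun about own axis by yaw deg; tool y ~ -shelf y"
    return RS*R.from_euler('z',az,degrees=True)*R.from_euler('y',-tilt,degrees=True)*R.from_euler('x',180,degrees=True)*R.from_euler('z',yaw,degrees=True)
E
python3 - <<'E'
from h import *
print(rot(30).as_matrix().round(2))
for t,r in((.1,95),(.1,70),(.5,80),(1,80),(1.57,80),(1.57,60)):
  for b in(-16,100,170):
    out=[]
    for tilt in(0,10,20,25,30,35):
      D=rot(tilt); back=-RS.inv().apply(D.as_matrix()[:,2]); q=W(PV+r*e(t)-26*n(t)-16*A+(b+16)*back)[0]
      out.append((tilt,[y for y in(-180,-150,-90,-60,-30,0,30,60,90,150) if bot.solve_ik(q,rot(tilt,y).as_quat()) is not None]))
    print(t,r,b,q.round(),out)
E
```

```text
[[ 0.86  0.1   0.5 ]
 [ 0.09 -0.99  0.05]
 [ 0.5   0.   -0.87]]
0.1 95 -16 [609. 171. 115.] [(0, [-180, -150, -90, -60, -30, 0, 30, 60, 90, 150]), (10, [-180, -150, -90, -60, -30, 0, 30, 60, 90, 150]), (20, [-180, -90, -60, -30, 0, 30, 60, 90, 150]), (25, [-150, -90, -60, -30, 0, 30, 60, 90, 150]), (30, []), (35, [])]
0.1 95 100 [543. 165. 210.] [(0, [-180, -150, -90, -60, -30, 0, 30, 60, 90, 150]), (10, [-180, -150, -90, -60, -30, 0, 30, 60, 90, 150]), (20, [-180, -150, -90, -60, -30, 0, 30, 60, 90, 150]), (25, [-180, -90, -60, -30, 0, 30, 60, 90, 150]), (30, [-180, -150, -90, -60, -30, 0, 30, 60, 90, 150]), (35, [])]
0.1 95 170 [503. 161. 267.] [(0, [-180, -150, -90, -60, -30, 0, 30, 60, 90, 150]), (10, [-180, -150, -90, -60, -30, 0, 30, 60, 90, 150]), (20, [-180, -150, -90, -60, -30, 0, 30, 60, 90, 150]), (25, [-180, -90, -60, -30, 0, 30, 60, 90, 150]), (30, [-180, -150, -90, -60, -30, 0, 30, 60, 90, 150]), (35, [-180, -150, -90, -60, -30, 0, 30, 60, 90, 150])]
0.1 70 -16 [614. 147. 116.] [(0, [-180, -150, -90, -60, -30, 0, 30, 60, 90, 150]), (10, [-180, -150, -90, -60, -30, 0, 30
[... 3177 characters left out ...]
0, -60, -30, 0, 30, 60, 90, 150]), (10, [-180, -150, -90, -60, -30, 0, 30, 60, 90, 150]), (20, []), (25, []), (30, []), (35, [])]
1.57 60 100 [486.  87. 170.] [(0, [-180, -150, -90, -60, -30, 0, 30, 60, 90, 150]), (10, [-180, -150, -90, -60, -30, 0, 30, 60, 90, 150]), (20, [-180, -150, -90, -60, -30, 0, 30, 60, 90, 150]), (25, [-180, -90, -60, -30, 0, 30, 60, 90, 150]), (30, []), (35, [])]
1.57 60 170 [446.  83. 227.] [(0, [-180, -150, -90, -60, -30, 0, 30, 60, 90, 150]), (10, [-180, -150, -90, -60, -30, 0, 30, 60, 90, 150]), (20, [-180, -150, -90, -60, -30, 0, 30, 60, 90, 150]), (25, [-180, -90, -60, -30, 0, 30, 60, 90, 150]), (30, [-180, -150, -90, -60, -30, 0, 30, 60, 90, 150]), (35, [])]
```

```bash
cat >> h.py <<'E'
def clear(D,q):
    "min clearance (mm) slat lower-edges to gripper body slab (half width 39 in tool x)"
    P=W([[x,y,z] for x in(-25,-11) for z in(310,325) for y in np.arange(-90,271,5)]); L=D.inv().apply(P-q)
    k=(abs(L[:,1])<105)&(L[:,2]<-50); return (abs(L[k,0])-39).min() if k.any() else 99
def feas(q,D):
    k=bot.solve_ik(q,D.as_quat()); return k
E
python3 - <<'E'
from h import *
res=[]
for r in(85,100):
 q=W(PV+r*e(.1)-25*n(.1)-14*A)[0]
 for az in range(-70,1,10):
  for tilt in range(22,44,2):
   for yaw in range(-45,46,15):
    D=rot(tilt,yaw,az); c=clear(D,q)
    if c<8: continue
    b=q-170*D.as_matrix()[:,2]
    k=feas(q,D)
    if k is not None and feas(b,D) is not None: res.append((round(c,1),r,az,tilt,yaw,np.round(k,2).tolist()))
res.sort(key=lambda s:-s[0]); print(q,len(res)); [print(x) for x in res[:12]]
E
```

```text
[606.49042565 175.89421497 116.02063411] 26
(np.float64(32.2), 100, -40, 42, -30, [0.72, 0.3, -0.94, 1.44, -0.71, -0.54])
(np.float64(30.2), 85, -40, 42, -30, [0.68, 0.29, -0.95, 1.48, -0.7, -0.55])
(np.float64(25.2), 100, -40, 40, -30, [0.73, 0.29, -0.92, 1.38, -0.69, -0.49])
(np.float64(23.0), 85, -40, 40, -30, [0.69, 0.28, -0.94, 1.42, -0.67, -0.49])
(np.float64(22.7), 100, -30, 38, -30, [0.57, 0.23, -0.99, 1.66, -0.54, -0.46])
(np.float64(18.2), 100, -40, 38, -30, [0.73, 0.29, -0.91, 1.32, -0.67, -0.43])
(np.float64(17.7), 100, -30, 36, -30, [0.59, 0.23, -0.97, 1.57, -0.52, -0.38])
(np.float64(17.7), 100, -30, 38, -15, [0.57, 0.23, -0.99, 1.66, -0.54, -0.72])
(np.float64(16.2), 85, -30, 36, -30, [0.54, 0.22, -0.98, 1.62, -0.5, -0.39])
(np.float64(15.8), 85, -40, 38, -30, [0.69, 0.28, -0.92, 1.36, -0.65, -0.43])
(np.float64(15.2), 100, -40, 42, -15, [0.72, 0.3, -0.94, 1.44, -0.71, -0.81])
(np.float64(13.1), 100, -50, 42, -45, [0.83, 0.36, -0.83, 1.15, -0.82, -0.25])
```

```bash
cat >> h.py <<'E'
g=np.array([[x,y,-s] for s in range(66,300,12) for x in np.linspace(-39,39,5) for y in np.linspace(-96,96,9) if s<210 or abs(y)<50]+
  [[x,y,-s] for s in range(0,66,6) for x in(-10,10) for y in(-21,0,21)],float)
B=np.array([[[-25,-90,310],[-11,270,325]],[[60,-90,310],[200,270,325]],[[-25,255,0],[200,270,325]],[[-25,-90,0],[200,-75,325]],[[13,-90,71],[35,270,93]],[[-500,-500,-50],[500,500,0]]],float)
def clr(D,q):
    P=RS.inv().apply(D.apply(g)+q-[S[0],S[1],0])
    return min(np.linalg.norm(np.maximum(np.maximum(b[0]-P,P-b[1]),0),axis=1).min() for b in B)
def tcp(t,r,D,gap=0,back=0,depth=15):
    X=RS.inv().apply(D.as_matrix().T); N=n(t)
    sup=10+9.5*abs(X[0]@N)+21*abs(X[1]@N)+gap
    return W(PV+r*e(t)-sup*N+(depth-back)*X[2])[0]
E
python3 - <<'E'
from h import *
res=[]
for r in(70,80,90,100):
 for az in range(-60,1,10):
  for tilt in range(24,44,3):
   for yaw in range(-45,16,15):
    D=rot(tilt,yaw,az); q=tcp(.1,r,D,5); c=clr(D,q)
    if c<4: continue
    k=feas(q,D)
    if k is not None and feas(tcp(.1,r,D,5,180),D) is not None:
      res.append((round(c,1),r,az,tilt,yaw,round(clr(D,tcp(.1,r,D,5,60)),1),np.round(k,2).tolist()))
res.sort(key=lambda s:-s[0]); print(len(res)); [print(x) for x in res[:6]]
for t in(.4,.8,1.2,1.6):
 res=[]
 for r in(70,85):
  for az in range(-50,1,10):
   for tilt in range(4,44,6):
    for yaw in(-40,-20,0,):
     D=rot(tilt,yaw,az); q=tcp(t,r,D); c=clr(D,q)
     if c>6:
       k=feas(q,D)
       if k is not None: res.append((round(c,1),r,az,tilt,yaw,np.round(k,2).tolist()))
 res.sort(key=lambda s:-s[0]); print(t,len(res)); [print(x) for x in res[:5]]
E
```

```text
11
(np.float64(11.6), 80, -30, 36, -15, np.float64(3.9), [0.51, 0.22, -0.98, 1.63, -0.49, -0.64])
(np.float64(10.7), 90, -20, 30, -15, np.float64(7.7), [0.47, 0.19, -0.96, 1.55, -0.33, -0.36])
(np.float64(10.6), 70, -30, 36, -15, np.float64(3.1), [0.48, 0.21, -0.98, 1.66, -0.48, -0.64])
(np.float64(10.4), 80, -30, 36, -30, np.float64(10.4), [0.51, 0.22, -0.99, 1.65, -0.49, -0.39])
(np.float64(9.7), 80, -20, 30, -15, np.float64(6.7), [0.43, 0.18, -0.97, 1.58, -0.32, -0.36])
(np.float64(9.0), 80, -30, 33, -30, np.float64(9.0), [0.55, 0.21, -0.96, 1.48, -0.47, -0.26])
0.4 22
(np.float64(13.8), 70, -30, 28, -20, [0.6, 0.21, -0.94, 1.23, -0.44, -0.25])
(np.float64(13.4), 85, 0, 22, 0, [0.58, 0.17, -0.91, 0.88, -0.23, 0.26])
(np.float64(13.0), 70, -20, 28, -20, [0.43, 0.17, -1.0, 1.55, -0.3, -0.25])
(np.float64(12.8), 85, -20, 28, 0, [0.48, 0.18, -0.99, 1.5, -0.32, -0.6])
(np.float64(11.9), 70, 0, 22, 0, [0.57, 0.17, -0.88, 0.8, -0.24, 0.34])
0.8 74
(np.float64(31.3), 85, -20, 22, -20, [0.61, 0.18, -0.97, 1.07, -0.33, 0.05])
(np.float64(29.4), 85, -10, 22, -20, [0.5, 0.16, -1.01, 1.25, -0.
[... 313 characters left out ...]
)
(np.float64(51.6), 85, -40, 22, -40, [0.7, 0.22, -0.95, 0.92, -0.47, 0.13])
(np.float64(51.2), 85, -30, 22, -20, [0.61, 0.19, -1.01, 1.11, -0.37, -0.16])
(np.float64(51.0), 85, -10, 40, -20, [-0.15, 0.16, -0.93, -2.93, -0.22, -1.38])
(np.float64(50.2), 85, -20, 16, -20, [0.68, 0.2, -0.88, 0.62, -0.39, 0.43])
1.6 98
(np.float64(51.6), 85, -30, 16, -20, [0.64, 0.19, -0.93, 0.69, -0.39, 0.22])
(np.float64(51.6), 85, -20, 16, 0, [0.61, 0.18, -0.96, 0.71, -0.33, 0.05])
(np.float64(49.4), 85, -10, 40, -40, [-0.13, 0.14, -0.77, -2.46, -0.05, -1.52])
(np.float64(49.1), 85, -10, 16, 0, [0.59, 0.17, -0.96, 0.67, -0.28, 0.27])
(np.float64(46.8), 70, -40, 22, -40, [0.62, 0.2, -0.99, 1.0, -0.43, 0.13])
```

```bash
cat >> h.py <<'E'
KT=[.1,.4,.8,1.2,1.65]
def plan(t):
    f=lambda v:np.interp(t,KT,v)
    return f([80,80,85,85,85]),rot(f([33,28,22,17,16]),f([-30,-20,-20,-20,-20]),f([-30,-30,-20,-20,-20]))
E
python3 - <<'E'
from h import *
for t in np.arange(.1,1.66,.15):
    r,D=plan(t); q=tcp(t,r,D); k=feas(q,D); print(round(t,2),q.round(),round(clr(D,q),1),None if k is None else np.round(k,2))
r,D=plan(.1); a=tcp(.1,r,D,5,180); k=feas(a,D); print(a,k)
s=bot.read_state()
j=np.array(k); j0=j.copy(); j0[0]=s["joint_pos"][0]
bot.move_gripper(0,20)
bot.move_joints(j0.tolist()); print(bot.read_state()["tcp_pos"])
bot.move_joints(j.tolist()); s=bot.read_state(); print(s["t"],s["tcp_pos"],s["width"],s["contact_force"])
cv2.imwrite("pics/scene1.png",cv2.resize(bot.camera("scene")[150:470,150:570],None,fx=1.8,fy=1.8,interpolation=cv2.INTER_CUBIC)[:,:,::-1])
E
```

```text
0.1 [606. 151. 114.] 10.7 [ 0.54  0.21 -0.97  1.5  -0.47 -0.28]
0.25 [598. 153. 109.] 11.6 [ 0.58  0.21 -0.96  1.37 -0.45 -0.27]
0.4 [590. 153. 104.] 11.9 [ 0.62  0.21 -0.94  1.23 -0.44 -0.26]
0.55 [579. 153.  97.] 11.5 [ 0.61  0.2  -0.96  1.2  -0.39 -0.17]
0.7 [568. 151.  90.] 22.9 [ 0.6   0.19 -0.97  1.14 -0.35 -0.05]
0.85 [558. 147.  83.] 34.6 [ 0.62  0.18 -0.96  1.03 -0.33  0.09]
1.0 [549. 139.  77.] 44.3 [ 0.65  0.19 -0.95  0.89 -0.34  0.19]
1.15 [540. 130.  72.] 52.8 [ 0.66  0.19 -0.92  0.75 -0.36  0.31]
1.3 [534. 119.  67.] 58.4 [ 0.65  0.19 -0.93  0.72 -0.35  0.35]
1.45 [529. 106.  63.] 51.1 [ 0.63  0.18 -0.95  0.73 -0.33  0.36]
1.6 [525.  92.  60.] 41.5 [ 0.61  0.18 -0.96  0.72 -0.32  0.39]
[520.60667127 192.36447732 267.17810887] [ 1.02192556 -0.03493079 -0.7758693   0.75634097 -0.90651483  0.14639714]
[340.52941734 439.40067538 267.99788376]
3.6833 [520.70269974 193.31204291 267.19077653] 0.5183128305251502 [-0.18880932 -0.34006586 -0.72828307]
```

View pics/scene1.png

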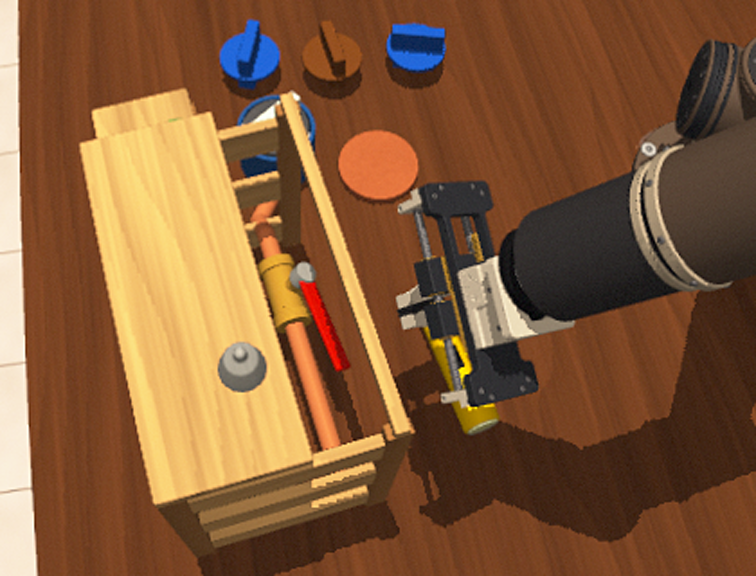

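The closed gripper is tilted just in front of the slat, with the fingertips at about (410,300) in the crop and the lever still open. Next I insert behind the lever and push, watching the force.

```bash
cat > push.py <<'E'
from h import *
r,D=plan(.1)
def F(): s=bot.read_state(); return np.linalg.norm(s["contact_force"]),s
ok=True
for back in(90,50,25,0):
    bot.line_to(tcp(.1,r,D,5,back),velocity=100); f,s=F(); print("in",back,round(f,1),s["contact_force"].round(1))
    if f>12: ok=False;break
if ok:
  for t in np.arange(.15,1.66,.1):
    r,D=plan(t); bot.line_to(tcp(t,r,D),velocity=60,ori=D.as_quat()); f,s=F(); print(round(t,2),round(f,1),(RS.inv().apply(s["contact_force"])).round(1))
    if f>18: break
print(bot.read_state()["t"])
cv2.imwrite("pics/scene2.png",cv2.resize(bot.camera("scene")[150:470,150:570],None,fx=1.8,fy=1.8,interpolation=cv2.INTER_CUBIC)[:,:,::-1])
E
python3 push.py
```

```text
in 90 1.0 [0.6 0.3 0.8]
in 50 0.7 [0.6 0.2 0.4]
in 25 1.0 [ 0.2  0.9 -0.3]
in 0 0.5 [-0.3 -0.2 -0.3]
0.15 1.7 [0.6 1.  1.3]
0.25 1.1 [ 0.5 -0.7  0.7]
0.35 0.9 [ 0.6 -0.2  0.6]
0.45 0.7 [0.5 0.2 0.5]
0.55 1.4 [ 0.9  0.8 -0.8]
0.65 2.1 [ 1.3  1.6 -0.6]
0.75 1.3 [0.6 0.6 1. ]
0.85 0.7 [ 0.6  0.1 -0.2]
0.95 1.0 [0.2 1.  0.1]
1.05 0.7 [ 0.3 -0.1  0.6]
1.15 0.5 [0.4 0.1 0.3]
1.25 0.9 [ 0.7 -0.4  0.1]
1.35 1.7 [ 0.9  1.3 -0.6]
1.45 1.4 [ 0.2  1.1 -0.8]
1.55 1.6 [ 0.6  1.4 -0.4]
1.65 5.1 [ 0.9  5.  -0. ]
10.8
```

View pics/scene2.png

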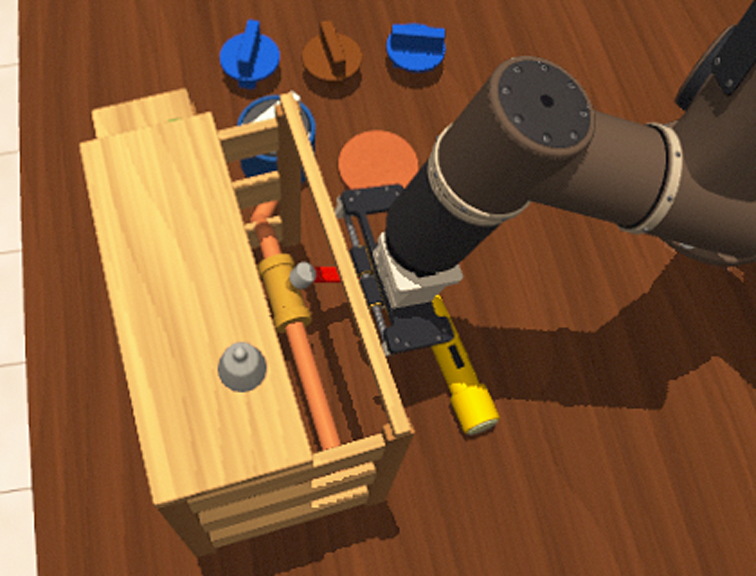

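The lever now points toward the robot, at (300–340,273) in the crop. I'll press on until the stop clearly answers.

```bash
python3 - <<'E'
from h import *
s=bot.read_state(); p=np.array(s["tcp_pos"]); N=RS.apply([0,-1,0]); r,D=plan(1.65); p=tcp(1.65,r,D)
for i in range(1,13):
    bot.line_to(p+2*i*N,velocity=30); bot.pause(.1); f=bot.read_state()["contact_force"]; print(2*i,RS.inv().apply(f).round(1))
    if np.linalg.norm(f)>25: break
# back off away from lever, then retreat along tool axis
q=p+2*i*N-25*N; bot.line_to(q,velocity=80)
bot.line_to(q-150*D.as_matrix()[:,2],velocity=200)
s=bot.read_state(); print(s["t"],s["tcp_pos"],s["contact_force"],s["joint_pos"].round(2))
j=np.array(s["joint_pos"]); j[0]+=.9; bot.move_joints(j.tolist())
t=bot.camera("top"); sc=bot.camera("scene")
a=cv2.resize(t[200:350,190:430],(800,500),interpolation=cv2.INTER_CUBIC)[:,:,::-1].copy()
for th in(1.45,1.571):
  c=(proj("top",W([PV,PV+120*e(th)]))-[190,200])*[800/240,500/150]; cv2.line(a,tuple(map(int,c[0])),tuple(map(int,c[1])),(0,255,0) if th>1.5 else (255,255,0),1)
cv2.imwrite("pics/top3.png",a); cv2.imwrite("pics/topfull3.png",t[:,:,::-1]); cv2.imwrite("pics/scfull3.png",sc[:,:,::-1])
print(bot.read_state()["t"])
E
```

```text
2 [-3.1 12.9  0.9]
4 [-10.6  22.    2.6]
6 [-17.1  30.    3.9]
13.2583 [482.26896378 116.80504688 202.40104263] [-0.562265    0.46498729  0.29715935] [ 0.82 -0.07 -0.73  0.34 -0.81  0.63]
14.9333
```

View pics/top3.png

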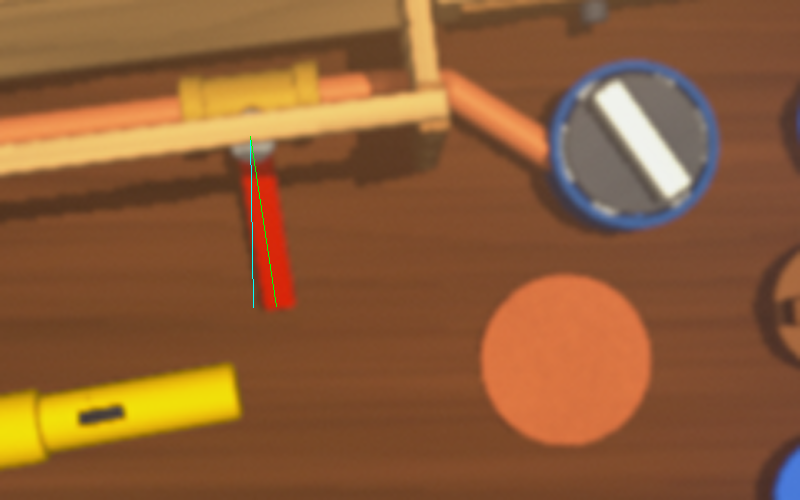

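The lever lies parallel to the predicted closed line (tip at crop (280,308)) and the stop answered with about 35 N, so it's shut. Now the cap.

```bash
cat >> h.py <<'E'
CAP=np.array([590.3,-159.7]); CO=np.array([457.5,-120.3])
def down(ang,flip=0): return RS*R.from_euler('z',ang+180*flip,degrees=True)*R.from_euler('x',180,degrees=True)
E
python3 - <<'E'
from h import *
s=bot.read_state(); j=np.array(s["joint_pos"]); j[0]=-.25
bot.move_joints(j.tolist()); bot.move_gripper(88)
best=None
for fl in(0,1,-1):
    k=[bot.solve_ik([*CAP,88],down(a,fl).as_quat()) for a in(25,60,95)]; k.append(bot.solve_ik([*CO,70],down(90,fl).as_quat()))
    print(fl,[None if x is None else np.round(x,2).tolist() for x in k])
E
```

```text
0 [[0.05, 0.38, -0.31, 0.0, -0.89, 2.05], [0.05, 0.38, -0.31, 0.0, -0.89, 2.66], [0.05, 0.38, -0.31, 0.0, -0.89, -3.01], None]
1 [[0.05, 0.38, -0.31, 0.0, -0.89, -1.09], [0.05, 0.38, -0.31, 0.0, -0.89, -0.48], [0.05, 0.38, -0.31, 0.0, -0.89, 0.13], [0.16, 0.2, -0.63, 0.0, -0.75, -0.06]]
-1 [[0.05, 0.38, -0.31, 0.0, -0.89, -1.09], [0.05, 0.38, -0.31, 0.0, -0.89, -0.48], [0.05, 0.38, -0.31, 0.0, -0.89, 0.13], [0.16, 0.2, -0.63, 0.0, -0.75, -0.06]]
```

```bash
python3 - <<'E'
from h import *
D=down(25,1)
print(bot.read_state()["tcp_pos"])
bot.move_ptp([*(CAP-[40,0]),260],D.as_quat())
bot.line_to([*CAP,200],velocity=150); bot.line_to([*CAP,124],velocity=100)
t=bot.camera("top"); cv2.imwrite("pics/t4.png",cv2.resize(t[170:320,290:490],(800,600),interpolation=cv2.INTER_CUBIC)[:,:,::-1])
bot.line_to([*CAP,89],velocity=50); print(bot.read_state()["contact_force"])
bot.move_gripper(10,25); s=bot.read_state(); print(s["t"],s["width"],s["contact_force"],s["moment"])
z0=s["moment"][2]
for a in np.arange(30,99,5):
    bot.line_to([*CAP,89],ori=down(a,1).as_quat()); s=bot.read_state(); print(a,s["contact_force"].round(1),s["moment"].round(2),round(s["width"],1))
    if a>75 and abs(s["moment"][2])>1.2: break
print(s["t"])
E
```

```text
[ 334.79585374 -366.0716798   202.26792336]
[-0.67325914 -0.26905359  0.59815545]
24.3083 18.105339621399146 [ 0.86501836 -1.47828932  0.52211532] [-0.05640432 -0.28419727  0.01713051]
30 [ 0.5 -0.6 -0.4] [ 0.08 -0.06  0.04] 18.0
35 [-0.4 -0.1 -0.6] [ 0.11 -0.1   0.08] 18.2
40 [0.3 0.5 0.6] [ 0.18 -0.09  0.03] 17.9
45 [ 0.3  0.7 -0.1] [ 0.14 -0.09  0.04] 17.9
50 [-0.7 -0.7  0.4] [ 0.1  -0.11  0.  ] 17.7
55 [ 0.9 -0.6 -0.5] [-0.14 -0.21  0.01] 17.8
60 [ 1.1 -2.1 -0.6] [-0.59 -0.28  0.04] 18.0
65 [ 2.5 -3.  -2.1] [-0.91 -0.56  0.03] 17.9
70 [ 2.3 -2.9 -1.7] [-1.11 -0.77 -0.02] 17.6
75 [ 3.1 -3.3 -2.6] [-1.32 -1.09 -0.03] 17.9
80 [ 4.7 -4.  -1.6] [-1.43 -1.34 -0.01] 18.1
85 [ 3.7 -4.4 -1.7] [-1.44 -1.49  0.03] 17.8
90 [ 2.8 -4.1 -2. ] [-1.49 -1.54  0.04] 17.7
95 [ 5.9 -1.1 -3.2] [-0.52 -2.37 -0.48] 17.8
27.8083
```

```bash
python3 - <<'E'
from h import *
bot.line_to([*CAP,89],ori=down(92,1).as_quat()); bot.move_gripper(10,40)
for z in(92,95,100,110,125,145):
    bot.line_to([*CAP,z],velocity=40); f=bot.read_state()["contact_force"]; print(z,f.round(1))
    if np.linalg.norm(f)>20: break
s=bot.read_state(); print(s["t"],s["width"])
t=bot.camera("top"); t2=bot.camera("scene")
a=np.hstack([cv2.resize(t[170:370,290:490],(400,400)),cv2.resize(t2[150:300,230:430],(400,300))[np.r_[0:300,[299]*100]]])
cv2.imwrite("pics/t5.png",a[:,:,::-1])
E
```

```text
92 [ 3.4 -3.  -1.2]
95 [ 4.1 -0.9 -1.1]
100 [ 4.   1.7 -0. ]
110 [3.9 1.3 0.2]
125 [ 0.9  0.2 -2. ]
145 [-0.6 -0.7 -2.4]
30.625 17.9481129742741
```

View pics/t5.png

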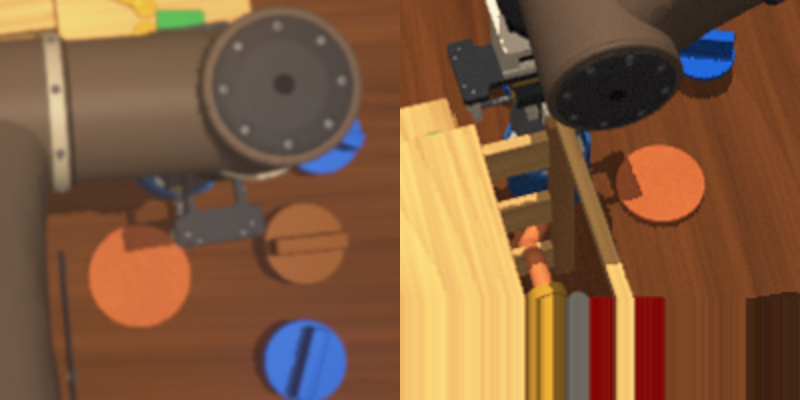

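The image shows little of the cap, because the arm covers it. The load of 2.4 N and the 17.9 mm width confirm it is in hand. The coaster is undisturbed at crop (140,277). Now I place it.

```bash
python3 - <<'E'
from h import *
bot.line_to([*CAP,160],velocity=100); bot.line_to([*CO,160],velocity=120); 
bot.pause(.3); f0=bot.read_state()["contact_force"]; print(f0,bot.read_state()["width"])
bot.line_to([*CO,75],velocity=60); bot.line_to([*CO,66],velocity=25)
for z in np.arange(65,55,-1):
    bot.line_to([*CO,z],velocity=15); bot.pause(.1); f=bot.read_state()["contact_force"]; print(z,(f-f0).round(1))
    if f[2]-f0[2]>2.5: break
s=bot.read_state(); print(s["t"],s["tcp_pos"],s["width"],s["moment"])
t2=bot.camera("scene"); cv2.imwrite("pics/t6.png",cv2.resize(t2[150:330,250:490],(800,600),interpolation=cv2.INTER_CUBIC)[:,:,::-1])
E
```

```text
[ 0.28409675  0.08303664 -1.80377935] 17.53006710366415
65 [-0.4 -0.6 -1.1]
64 [-0.3 -0.2 -0.7]
63 [ 1.  -0.1  0. ]
62 [-1.3  0.1 -0.2]
61 [-0.4 -0.5  0.6]
60 [-4.7  3.3 12.7]
36.8083 [ 457.60491367 -120.29087232   60.93453708] 18.16189283996429 [ 0.98011657  1.61526356 -0.03782585]
```

View pics/t6.png

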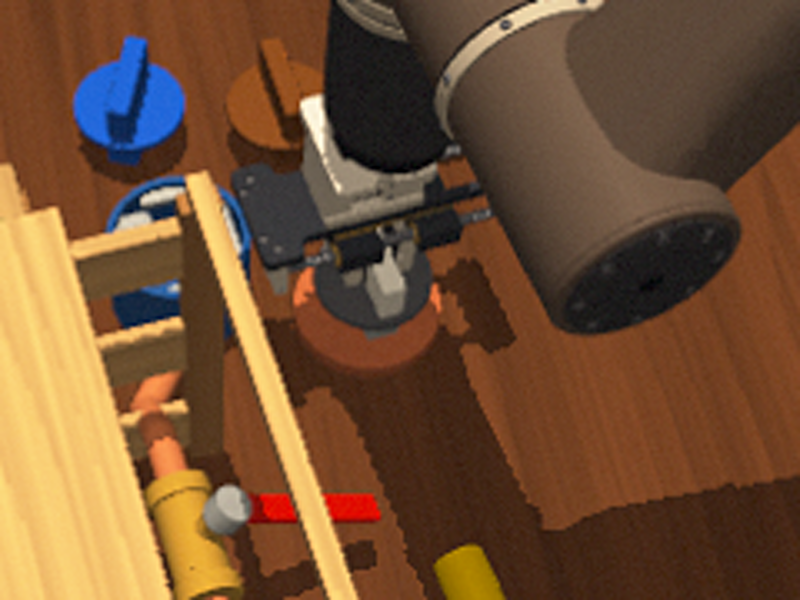

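The cap's grey flange is over the coaster at (375,300), the foot is touching, and the lever is still across the pipe. Release, retreat and check.

```bash
python3 - <<'E'
from h import *
bot.line_to([*CO,60.6],velocity=15); bot.pause(.2); print(bot.read_state()["contact_force"])
bot.move_gripper(30); bot.pause(.2); bot.move_gripper(60); bot.line_to([*CO,160],velocity=80)
j=np.array(bot.read_state()["joint_pos"]); j[0]-=.9; bot.move_joints(j.tolist()); bot.pause(.5)
s=bot.read_state(); print(s["t"],s["tcp_pos"],s["contact_force"])
t=bot.camera("top"); t2=bot.camera("scene")
a=np.hstack([cv2.resize(t[200:360,220:420],(400,320)),cv2.resize(t2[170:298,250:410],(400,320))]); cv2.imwrite("pics/t7.png",cv2.resize(a,(800,320))[:,:,::-1])
E
```

```text
[-1.44545832  1.66589516  5.72761003]
42.1417 [ 190.07978426 -432.80901565  159.45903821] [ 0.09171141 -0.33289106 -0.28395261]
```

View pics/t7.png

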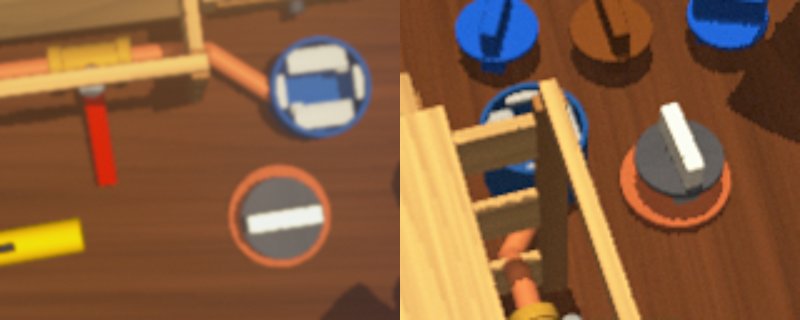

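The cap stands upright with its flange ring concentric in the coaster at about (280,217), the lever is shut, and the arm is clear. Handing in.

```bash
python3 -c "
from plant import bot
print(bot.close_job())"
```

```text
the job is handed in; nothing more can be done
None
```

The stopcock is shut, and the white filter cap stands upright on the ceramic coaster. I handed the job in at about 42 s of robot time; no verdict is reported.

- **Stopcock:** I pushed the lever with closed fingers until its stop pushed back at about 35 N. In the top picture it lay parallel to the predicted closed line, and it was still shut in the last picture.
- **Cap:** I turned it counter-clockwise to its stop, then lifted it straight out. I lowered it onto the coaster slowly, feeling for contact (about 13 N at touch), and released it. In the last picture it stands within a few millimetres of the coaster's middle.
- **Bystanders:** The torch showed no sign of having moved. I did not check the bell or keys in a picture after placing the cap, but the arm never went near them.
- **Readings that disagreed:** The 32° tool tilt I planned from the hinge axis was out of reach at the lever. I used a 33° tilt leaning sideways instead, and eased it as the lever turned. The contact forces read only 1–2 N for most of the push, so I relied on the pictures and the stop to confirm the lever was shut.

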